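Back a coil winder off by one ratchet notch

TASK

The hand coil winder on the bench has been cranked one notch too far. With fingertip pushes only, gripping nothing, tip the red-balled pawl up off the toothed wheel, push the crank handle backward (its top away from the robot) by exactly one notch, then tip the pawl back so that it drops fully into that next notch and the wheel is locked there. Push gently, and leave the other things on the bench where they are.

Things in the scene. Friction and masses are not known exactly. Their poses are not given: they have to be found in the camera images.
- winder: hand coil winder, fixed: grey base 180 (x) x 150 (y) x 17 mm, two blue bearing plates (tops 123 mm up), steel axle along its y axis 100 mm up. Origin: middle of the base's underside; x away from the robot, z up. From +y to -y: empty white bobbin (diameter 52) between the plates, toothed wheel and pawl outside the right plate, crank outermost
- wheel (a joint): turn of ratchet wheel, bobbin and crank together, rad; grows as it turns forward (top toward the robot), falls when pushed backward; 0 = steep tooth face on the pawl nose, starts 0 to 0.05. 12 teeth: one notch = 0.524. Wheel diameter 100 mm, 10 thick, teeth 9 deep. Stays where left; about 2 N at the handle turns it. With the pawl down it goes backward only until the next tooth meets the pawl
- pawl (a joint): pawl angle, rad: 0 = fully down in a notch, about 0.14 = on a tooth tip, 1.2 = leaning back on its stop. Only its weight (60 g) moves it: past upright, about 0.65, it falls back onto the stop and stays; before that it falls onto the wheel. Swings about point pawl_pin, in the wheel's plane; the ball goes up and away from the robot as it lifts
- crank_handle (a point): middle of the black crank handle, a bar along the winder's y axis 48 mm long and about 20 mm thick, 65 mm from the axle; it starts near the top of its circle, 20 degrees (start angle) to the robot's side. One notch back carries it about 34 mm in the winder's +x, over the top. The steel crank arm stands 28 mm toward +y of this point
- pawl_ball (a point): centre of the red ball, diameter 18 mm, at the end of the pawl's straight lever (steel rod, 8 mm thick), 105 mm from pawl_pin. With the pawl down the lever slopes up at 55 degrees from the pin toward the robot, with the ball about 186 mm above the bench and the wheel's top 150 mm; the crank arm passes 47 mm to the -y side of it
- pawl_pin (a point): axis of the pawl's pivot pin, on the right bearing plate behind the wheel (winder +x), 81 mm from the axle and about 100 mm above the bench; the pin is parallel to the winder's y axis
- axle (a point): point on the wheel's axle in the mid-plane of the toothed wheel, 100 mm above the bench
- spare_bobbin_a: bystander: empty white plastic bobbin, diameter 52, 44 mm high, standing on a flange; origin under its middle
- spare_bobbin_b: bystander: empty black plastic bobbin, diameter 52, 44 mm high, standing on a flange; origin under its middle
- stubby_driver: bystander: short screwdriver with red handle, 74 x 20 x 20 mm, lying along its x axis; origin under its middle
- side_cutter: bystander: side cutter with black handles, 166 x 59 x 13 mm, lying flat along its x axis; origin under its middle
- solder_reel: bystander: small reel of solder with blue flanges, diameter 52, 34 mm high; origin under its middle
- screwdriver: bystander: screwdriver with yellow handle, 174 x 19 x 19 mm, lying along its x axis; origin under its middle

How it is judged:
On the way, in this order (a step that is already met when the one before it is completed fails the run):
1. the pawl is lifted clear of the teeth while the wheel has not yet gone back (value of joint pawl above 0.35 rad and value of joint wheel above -0.15 rad), for 0.1 s.
2. with the pawl still clear of the teeth, the wheel has been pushed backward (value of joint pawl above 0.25 rad and value of joint wheel below -0.2 rad), for 0.1 s.
At the end, for the whole second after the job is handed in: the pawl is fully down in the wheel (joint pawl below 0.04 rad), the wheel stands one notch back from its zero (joint wheel between -0.604 and -0.384 rad) and is at rest (value of joint pawl below 0.04 rad and value of joint wheel between -0.6036 and -0.3836 rad and not (velocity of joint wheel above 0.05 rad/s or velocity of joint wheel below -0.05 rad/s)); the robot touches nothing.
It fails at once if the crank handle, pawl or winder is gripped or pressed harder than 25 N (contact force between the fingers and winder above 25 N).
It fails at once if a loose thing on the bench (spare bobbin, driver, cutter, reel) is moved more than 20 mm or lifted (distance of any of spare_bobbin_a, spare_bobbin_b, stubby_driver, side_cutter, solder_reel, screwdriver from where it was at the start of the episode above 0.02 m).
It also fails if it takes over 61 s, if anything falls off the work surface, if the arm or the gripper's body presses on something with over 40 N, if the wrist force passes 120 N, or if a joint passes its speed limit or range.

ROBOT

A 7-joint arm with a two-finger parallel gripper is mounted at the origin on a cart in front of the work surface, level with it; the furniture and walls round the work are solid. World frame = base frame: x ahead of the robot, y to its left, z up, the work surface at z = 0. Lengths are in m, angles in rad, forces in N, time in s.
With the tool pointing down it reaches from about 0.425 to 1.025 m from the base axis. Payload 9.4 kg.
Tool frame: the origin (TCP) lies at the very end of the fingers, on their centre line; the grasp point (between the pads) lies 19 mm behind it; z points along the fingers, y is the line along which they close (so a half turn about z gives the same grasp; the last joint's range is limited). The gripper opens to 93 mm and grips with 3 to 60 N. Pads are 15 mm wide; open, the fingers measure 128 mm over their backs; the gripper's body (75 mm by 188 mm) begins 65 mm behind the grasp point.
Start: joints at [-1.273, 0.599, -0.003, 1.599, 0.002, 0.943, -0.08], TCP at [0.265, 0.675, 0.181] pointing down, gripper open.
Joint ranges: [-2.57, 2.57], [-0.35, 1.97], [-1.29, 1.29], [0.11, 2.56], [-1.05, 4.19], [0.11, 1.86], [-2.63, 2.63]. Speed limits (rad/s): [2.22, 2.22, 3.01, 3.01, 3.14, 3.14, 3.14].

INTERFACE

Orientations are given as a rotation vector (axis times angle).
In Python, from plant import r, imaging gives the robot as it stands. The module is installed in compiled form; this text tells all that it offers.
- The arm moves only by the tool jog_arm, never from a script. Its argument "motion" is a list of rows, each an object with "translation": the shift along the tool's x, y, z normalised to -1 to 1, where 1 is 0.03 m, a list of three; "twist": the turn about the tool's z normalised to -1 to 1, where 1 is 0.12 rad; "fingers": the opening, from -1 (shut) to 1 (fully open). A call has 1 to 12 rows; each row shifts and turns the commanded pose from where the row before left it, along the tool's axes as they then stand; what a row does not reach is not made up. A row lasts 1/10 s, in which the tool goes at most 50 mm and 8.59 degrees, less where a joint would pass 70% of its speed; a pose out of reach is approached as far as the arm can. A call with a number of a shift or a turn outside -1 to 1 is refused whole. A call with a gripper value outside its range is refused whole. The fingers move at their own pace and stop on an object; "squeeze" is the grip in N (left out, the last holds). Time passes only in rows, so rows that do not move let the fingers close. It gives the time, the measured TCP pose, the force, the opening and the grip force at its end, in the units of the state.
- r.read_state(): the state, without advancing time (a new reading comes with each control period).
- imaging.get_image(name): name is "side" or "top"; returns a dict with "image" (384x512x3 uint8, blue, green, red), "depth" (384x512 float32, m along the optical axis (not along the pixel's ray), 0 where there is no reading), "vfov" (degrees; the focal length in pixels is half the picture's height over the tangent of half this angle, whatever the lens; pixels are square), "cx", "cy" (the principal point, pixels), "k1" (the pictures are not rectified: a ray, as slopes to the right and down, at radius r is drawn at 1 + k1 r^2 times it, then the intrinsics apply), "eye" and "orientation" of the camera in the world. Camera axes: x right, y up, looking along -z (the intrinsics and any distortion apply to the point x, -y, -z); pixel columns grow to the right and rows downward; lengths in m; the calibration is good to about 2 mm. A picture is of the moment at which its call begins.
- r.finish_job(): hands the job in; it is judged then, once.
The state is a dict: "t": time; "joint_positions": joint angles; "joint_vel": joint speeds; "effort": joint torques, N m; "eef_pos": TCP position; "ee_rot": TCP orientation; "force": force on the tool from outside, world axes, zero at the start; "moment": the same for the moment, N m; "gripper_width": opening from 0.0 (shut) to 1.0 (fully open); "grasp_force": force on a finger pad.
Only numpy, scipy, OpenCV 4.12 (cv2) and the standard library are available. Lean on these libraries where they do the work, as an engineer would, in place of code of your own. Each camera call takes 0.05 s, during which the arm holds its last target. There are 200 camera calls.

## Working session

There is one attempt and no reset: what is moved stays moved. The work goes in short steps, Python scripts to look and compute and a tool call to move; the robot and the scene stay as the last step left them, time stands still between calls to the robot, and variables do not carry over. Pictures are saved under pics/ and viewed, at most 13 in all, crops included, and the job is handed in when it is done.

Besides the shell and the picture viewer there is one more tool, called after "Call:" by a JSON object that holds its "fn" and its "kwargs". jog_arm: Moves the arm, as the interface text tells. Scaled input: -1 to 1 covers 0.03 m each way for a shift and 0.12 rad each way for a turn. Its arguments: {"type":"object","properties":{"motion":{"type":"array","items":{"type":"object","properties":{"translation":{"type":"array","items":{"type":"number","minimum":-1,"maximum":1}},"twist":{"type":"number","minimum":-1,"maximum":1},"fingers":{"type":"number"}}}},"squeeze":{"type":"number"}},"required":["motion"]}

```bash
mkdir -p pics
cat > h.py <<'E'
import numpy as np, cv2
from scipy.spatial.transform import Rotation as R
from plant import r, imaging
def cam(n):
    d=imaging.get_image(n); h,w=d["image"].shape[:2]
    d["f"]=h/2/np.tan(np.radians(d["vfov"])/2)
    o=np.array(d["orientation"],float)
    d["Rm"]=o if o.shape==(3,3) else R.from_rotvec(o).as_matrix() if o.size==3 else None
    return d
def rays(d,uv):
    K=np.array([[d["f"],0,d["cx"]],[0,d["f"],d["cy"]],[0,0,1]])
    p=cv2.undistortPoints(np.array(uv,float).reshape(-1,1,2),K,np.array([d["k1"],0,0,0.]))[:,0]
    return np.c_[p[:,0],-p[:,1],-np.ones(len(p))]@d["Rm"].T
def pts(d,uv):
    uv=np.array(uv).reshape(-1,2); z=d["depth"][uv[:,1].astype(int),uv[:,0].astype(int)]
    return np.array(d["eye"])+rays(d,uv)*z[:,None]
def plane(d,uv,z):
    v=rays(d,uv); e=np.array(d["eye"]); return e+v*((z-e[2])/v[:,2])[:,None]
def red(d):
    hsv=cv2.cvtColor(d["image"],cv2.COLOR_BGR2HSV)
    m=((hsv[...,0]<8)|(hsv[...,0]>172))&(hsv[...,1]>140)&(hsv[...,2]>60)
    n,l,s,c=cv2.connectedComponentsWithStats(m.astype(np.uint8))
    return [(c[i],s[i],l==i) for i in range(1,n) if s[i,4]>15]
E
python3 - <<'E'
from h import *
print(r.read_state())
for n in("side","top"):
    d=cam(n); cv2.imwrite(f"pics/{n}0.png",d["image"])
    print(n,{k:d[k] for k in("vfov","cx","cy","k1","eye","orientation")})
    for c,s,m in red(d):
        v,u=np.nonzero(m); print(c,s,np.median(pts(d,np.c_[u,v]),0))
E
```

```text
{'t': 0.0, 'joint_positions': array([-1.27268235,  0.6001372 , -0.0025403 ,  1.60011703,  0.00178036,
        0.94289067, -0.07982682]), 'joint_vel': array([-0.00201143,  0.00083402,  0.00164435,  0.00098691,  0.00036255,
        0.00089679, -0.00029177]), 'effort': array([ 1.33812650e-04, -7.65028954e+01,  1.49699271e+00, -2.52353007e+01,
       -5.24506636e-02,  1.70051842e-02,  1.29763280e-04]), 'eef_pos': array([0.26524191, 0.67415732, 0.17985591]), 'ee_rot': array([-5.85258511e-01, -3.08643056e+00,  2.42129814e-03]), 'force': array([-0.17839405,  0.28347202, -0.03382766]), 'moment': array([-0.00274851,  0.02655028, -0.03000236]), 'grasp_force': 0.0, 'gripper_width': 1.0007035965596776}
side {'vfov': 44.17228928976396, 'cx': 247.40809479375076, 'cy': 201.3049610144509, 'k1': -0.11773696355245246, 'eye': array([0.60115831, 1.21559074, 1.01434325]), 'orientation': array([0.03904232, 1.42488081, 2.77927392])}
[ 31.95506343 214.67447861] [   0  178   74   92 4651] [0.99256434 0.48232595 0.47095536]
[ 26.69565217 267.17391304] [ 23 264   9   6  23] [0.9963181  0.56379757 0.39368023]
[
[... 388 characters left out ...]
84])}
[108.38235294  10.5       ] [104   0  11  21  34] [0.98007968 0.56620378 0.47217488]
[173.6         10.92222222] [167   0  15  26  90] [1.07858542 0.37520277 0.42355318]
[134.92644135  31.49701789] [108  18  62  26 503] [0.95551584 0.47697007 0.42482499]
[ 55.0861244  305.30143541] [ 40 293  31  25 209] [ 0.28421444  0.91402244 -0.72586285]
[  8.35294118 304.17647059] [  5 303   8   3  17] [ 0.25083049  1.14912743 -0.724146  ]
[ 21.81632653 304.08163265] [ 12 302  19   5  49] [ 0.26408548  1.08549513 -0.72584654]
[ 16.36708861 310.08860759] [  4 308  26   5  79] [ 0.23107017  1.09750338 -0.72453847]
[ 52.15384615 318.11538462] [ 49 315   7   7  26] [ 0.22917998  0.9135353  -0.72488057]
```

View pics/side0.png

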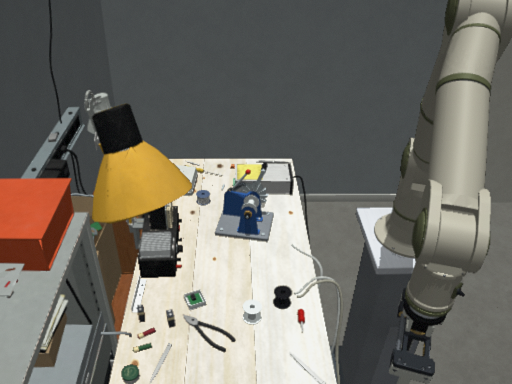

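View pics/top0.png

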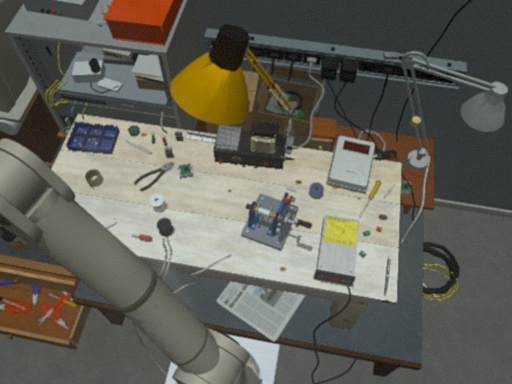

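The side view shows the winder at about (245,212), and the top view shows it at about (270,222). The lamp and instruments stand behind it, and the bobbins, driver and cutter are at larger y. Next I'll look at enlarged crops of the winder.

Run:
```python
from h import *
a=cv2.imread("pics/side0.png")[150:250,190:310]; b=cv2.imread("pics/top0.png")[180:260,220:340]
A=cv2.resize(a,None,fx=5,fy=5,interpolation=cv2.INTER_CUBIC); B=cv2.resize(b,None,fx=6,fy=6,interpolation=cv2.INTER_CUBIC)
cv2.imwrite("pics/sidec.png",A);cv2.imwrite("pics/topc.png",B)
```

```text
(no output)
```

View pics/sidec.png

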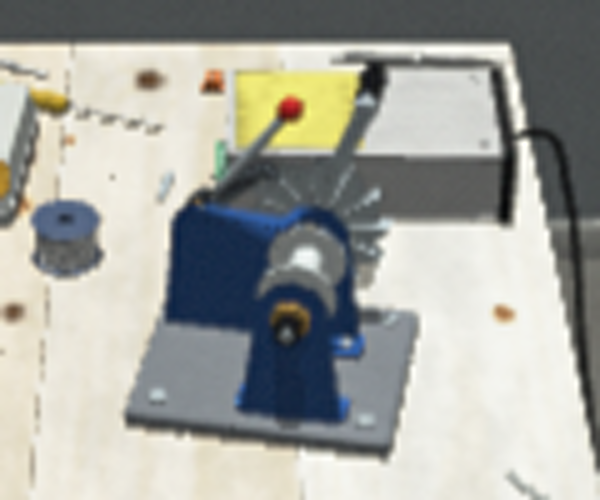

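View pics/topc.png

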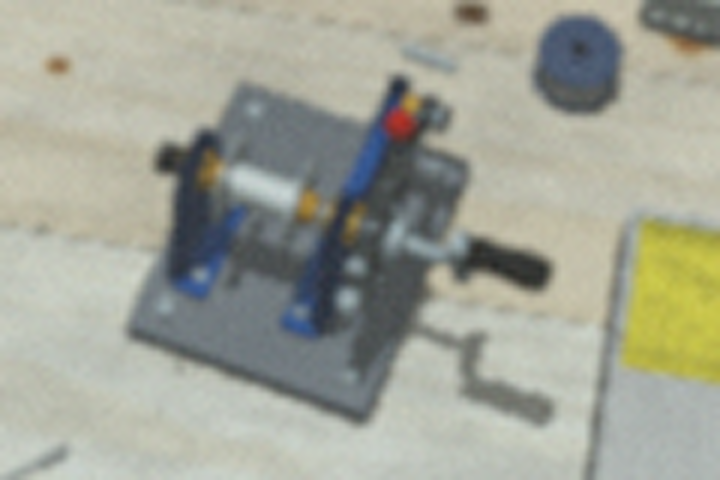

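In the side crop the red ball is at full-image pixel (248,171.6). In the top view it is at (286.7,200.3), with the handle running from (298,222) to (312,225). The base corners in the top view are about (260,194), (298,207), (281,250) and (242,235).

```bash
cat >> h.py <<'E'
def redat(d,u,v,w):
    hsv=cv2.cvtColor(d["image"],cv2.COLOR_BGR2HSV)
    m=((hsv[...,0]<10)|(hsv[...,0]>170))&(hsv[...,1]>110)&(hsv[...,2]>50)
    k=np.zeros_like(m); k[v-w:v+w,u-w:u+w]=1; m&=k; yy,xx=np.nonzero(m)
    return np.array([xx.mean(),yy.mean()]) if len(xx) else None
def tri(d1,p1,d2,p2):
    a,b=rays(d1,[p1])[0],rays(d2,[p2])[0]; e,f=np.array(d1["eye"]),np.array(d2["eye"])
    s=np.linalg.lstsq(np.c_[a,-b],f-e,rcond=None)[0]; P,Q=e+a*s[0],f+b*s[1]
    return (P+Q)/2,np.linalg.norm(P-Q)
E
python3 - <<'E'
from h import *
s=cam("side");t=cam("top")
rs,rt=redat(s,248,172,8),redat(t,287,200,8)
print(rs,rt,tri(s,rs,t,rt))
ball=tri(s,rs,t,rt)[0]
c=plane(t,np.array([[240,85],[467,160],[365,420],[130,330]])/6+[220,180]-0.4,0.017)
print("base",c,c.mean(0))
cs=plane(s,np.array([[128,420],[390,450],[415,315]])/5+[190,150]-.4,0.017); print("side",cs)
e=c[1]-c[2]; e2=c[0]-c[3]; print("x-dir yaw",np.degrees(np.arctan2(e[1],e[0])),np.degrees(np.arctan2(e2[1],e2[0])),np.linalg.norm(e),np.linalg.norm(e2))
f=c[0]-c[1]; g=c[3]-c[2];print("ydir-90",[np.degrees(np.arctan2(q[1],q[0]))-90 for q in(f,g)],np.linalg.norm(f))
print("handle ends top",plane(t,np.array([[475,252],[548,270]])/6+[220,180]-.4,0.16))
print("handle near end tri",tri(s,np.array([375,78])/5+[190,150],t,np.array([475,252])/6+[220,180]))
# height map in the neighbourhood
v,u=np.mgrid[0:384,0:512]; P=np.vstack([pts(d,np.c_[u.ravel(),v.ravel()]) for d in(s,t)])
np.save("cloud.npy",P)
C=ball[:2]
for x0 in np.arange(C[0]-.3,C[0]+.35,.05):
    print("%.2f"%x0,end=" ")
    for y0 in np.arange(C[1]+.3,C[1]-.35,-.05):
        q=P[(abs(P[:,0]-x0)<.025)&(abs(P[:,1]-y0)<.025)&(P[:,2]>-.1)]
        print("%4d"%(np.percentile(q[:,2],98)*1000) if len(q) else " -- ",end=" ")
    print()
E
```

```text
[247.5 171.5] [286.33333333 200.33333333] (array([ 0.55332042, -0.1075152 ,  0.18444325]), np.float64(0.0011953948154583961))
base [[ 0.65865123 -0.0041757   0.017     ]
 [ 0.63289084 -0.1460639   0.017     ]
 [ 0.45612121 -0.11277249  0.017     ]
 [ 0.48637019  0.02877005  0.017     ]] [ 0.55850837 -0.05856051  0.017     ]
side [[ 0.66027368  0.01007882  0.017     ]
 [ 0.48920776  0.04241258  0.017     ]
 [ 0.4626512  -0.10300655  0.017     ]]
x-dir yaw -10.665707748419633 -10.826114470600777 0.179877234180684 0.17540290974577788
ydir-90 [np.float64(-10.290202763314554), np.float64(-12.063184850826019)] 0.1442076901792917
handle ends top [[ 0.49883164 -0.1573436   0.16      ]
 [ 0.49545478 -0.19646065  0.16      ]]
handle near end tri (array([ 0.49095503, -0.15887399,  0.17475104]), np.float64(0.0017568973528665729))
0.25  --   --   --   --   --   --   --   --   --   --   --   --   --  
0.30  -24    1  --   --   --   --   --   --   --   --   -90   -2  --  
0.35    6   10   14    6    6    6    6    8    5   66   67   63    6 
0.40    7    6    9   10    6    6    7    8   51   71   73   73    7 
0.45    6    8    7    6   13   20   21    7   41   71   73   71    7 
0.50    7    7    7   21   88  117  143  172  172   74   73   72   16 
0.55    7    6    7  108  124  125  194    9    7   73   72   71   18 
0.60    7    6    6    9   61   73  136   22    9   74   72   71   17 
0.65    7    6    6    7   24   25  126   10    7    8    8   12    7 
0.70  356  338    7    7    8    7    7   34   40    8    7    8   16 
0.75  402  395  347   63   42   40    7    7   35   48   48   50   25 
0.80  432  428  401  177  179  127   49    8    8   53   53   54   36 
0.85  501  532  526  180  181  150   51    9    9   57   57   57   52
```

Call:
{"fn": "jog_arm", "kwargs": {"motion": [{"translation": [0, 0, -1], "twist": -0.77, "fingers": -1}, {"translation": [0, 0, -1], "twist": -0.77, "fingers": -1}, {"translation": [0, 0, -1], "twist": 0, "fingers": -1}, {"translation": [0, 0, -0.5], "twist": 0, "fingers": -1}], "squeeze": 10}}

```text
t: 0.6
eef_pos: [0.2658, 0.6754, 0.2884]
ee_rot: [0.299, 3.127, 0.005]
force: [0.6, -0.1, -0.5]
gripper_width: 0.706
grasp_force: 0.0
```

Run:
```python
from h import *
P=np.load("cloud.npy")
q=P[(P[:,2]>.2)&(P[:,2]<.9)&(P[:,0]>.3)&(P[:,0]<.85)&(P[:,1]<.6)&(P[:,1]>-.4)]
for x in np.arange(.3,.85,.05):
    a=q[abs(q[:,0]-x-.025)<.025]
    if len(a): print("%.2f"%x,len(a),a[:,1:].min(0),a[:,1:].max(0))
s=r.read_state();print(s["eef_pos"],R.from_rotvec(s["ee_rot"]).as_matrix().round(3))
```

```text
0.70 1288 [0.09981232 0.28739344] [0.28629778 0.38243966]
0.75 2653 [0.07517606 0.26227612] [0.32273823 0.42911355]
0.80 3285 [0.07121831 0.24894415] [0.33292576 0.50867834]
[0.26584726 0.67540194 0.2884177 ] [[-0.982  0.189  0.001]
 [ 0.189  0.982  0.003]
 [-0.     0.003 -1.   ]]
```

Call:
{"fn": "jog_arm", "kwargs": {"motion": [{"translation": [-0.7, -1, 0], "fingers": -1}, {"translation": [-0.7, -1, 0], "fingers": -1}, {"translation": [-0.7, -1, 0], "fingers": -1}, {"translation": [-0.7, -1, 0], "fingers": -1}, {"translation": [-0.7, -1, 0], "fingers": -1}, {"translation": [-0.7, -1, 0], "fingers": -1}, {"translation": [-0.7, -1, 0], "fingers": -1}, {"translation": [-0.7, -1, 0], "fingers": -1}, {"translation": [-0.7, -1, 0], "fingers": -1}, {"translation": [-0.7, -1, 0], "fingers": -1}, {"translation": [-0.7, -1, 0], "fingers": -1}, {"translation": [-0.7, -1, 0], "fingers": -1}]}}

```text
invalid input at $.motion[0]: expected keys translation, twist, fingers
```

Call:
{"fn": "jog_arm", "kwargs": {"motion": [{"translation": [-0.7, -1, 0], "fingers": -1}, {"translation": [-0.7, -1, 0], "fingers": -1}, {"translation": [-0.7, -1, 0], "fingers": -1}, {"translation": [-0.7, -1, 0], "fingers": -1}, {"translation": [-0.7, -1, 0], "fingers": -1}, {"translation": [-0.7, -1, 0], "fingers": -1}, {"translation": [0, -1, 0], "fingers": -1}, {"translation": [0, -1, 0], "fingers": -1}, {"translation": [0, -1, 0], "fingers": -1}, {"translation": [0, -1, 0], "fingers": -1}, {"translation": [0, -0.5, 0], "fingers": -1}, {"translation": [0, 0, 0], "fingers": -1}]}}

```text
invalid input at $.motion[0]: expected keys translation, twist, fingers
```

```bash
cat >> h.py <<'E'
AX=np.array([.533,-.1036]); yaw=np.radians(-10.8)
XW=np.array([np.cos(yaw),np.sin(yaw)]); YW=np.array([-XW[1],XW[0]])
def win(p): p=np.array(p); q=p[:2]-AX; return (np.array([q@XW,q@YW,p[2]])*1000).round(1)
E
python3 - <<'E'
from h import *
s=cam("side");t=cam("top")
rs,rt=redat(s,248,172,8),redat(t,287,200,8)
st=r.read_state(); print(st["t"],win(st["eef_pos"]),st["gripper_width"],st["force"],rs,rt)
if rs is not None and rt is not None: print(win(tri(s,rs,t,rt)[0]))
a=cv2.resize(s["image"][130:230,180:300],None,fx=3.3,fy=3.3); b=cv2.resize(t["image"][150:250,220:340],None,fx=3.3,fy=3.3)
cv2.imwrite("pics/p1.png",np.hstack([a,b]))
E
```

```text
0.7 [-408.5  715.3  287.8] 0.6129638794420835 [-0.69192115 -0.60405668 -0.58665388] [247.5 171.5] [286.33333333 200.33333333]
[ 20.7  -0.  184.4]
```

View pics/p1.png

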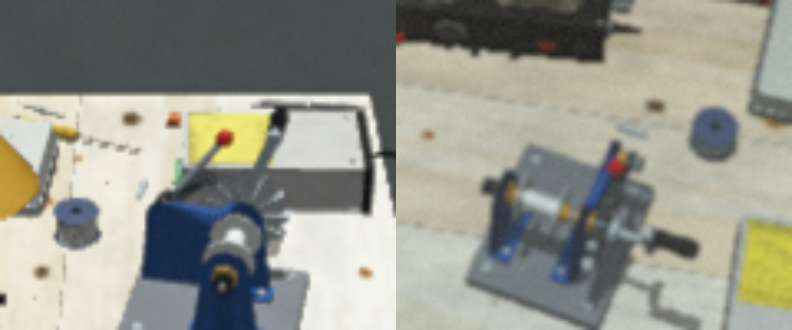

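The rows need the twist key as well, so both calls were refused and the arm did not move. The picture shows the scene unchanged, with the pawl down and the ball at side pixel (248,171).

Call:
{"fn": "jog_arm", "kwargs": {"motion": [{"translation": [-0.7, -1, 0], "twist": 0, "fingers": -1}, {"translation": [-0.7, -1, 0], "twist": 0, "fingers": -1}, {"translation": [-0.7, -1, 0], "twist": 0, "fingers": -1}, {"translation": [-0.7, -1, 0], "twist": 0, "fingers": -1}, {"translation": [-0.7, -1, 0], "twist": 0, "fingers": -1}, {"translation": [-0.7, -1, 0], "twist": 0, "fingers": -1}, {"translation": [-0.7, -1, 0], "twist": 0, "fingers": -1}, {"translation": [-0.7, -1, 0], "twist": 0, "fingers": -1}, {"translation": [-0.7, -1, 0], "twist": 0, "fingers": -1}, {"translation": [-0.7, -1, 0], "twist": 0, "fingers": -1}, {"translation": [-0.7, -1, 0], "twist": 0, "fingers": -1}, {"translation": [-0.7, -1, 0], "twist": 0, "fingers": -1}]}}

```text
t: 1.9
eef_pos: [0.4446, 0.2716, 0.2841]
ee_rot: [-0.298, -3.126, 0.003]
force: [0.2, 1.5, 0.9]
gripper_width: 0.004
grasp_force: 0.0
```

Call:
{"fn": "jog_arm", "kwargs": {"motion": [{"translation": [-0.7, -1, 0], "twist": 0, "fingers": -1}, {"translation": [-0.7, -1, 0], "twist": 0, "fingers": -1}, {"translation": [-0.7, -1, 0], "twist": 0, "fingers": -1}, {"translation": [-0.7, -1, 0], "twist": 0, "fingers": -1}, {"translation": [-0.7, -1, 0], "twist": 0, "fingers": -1}, {"translation": [-0.7, -1, 0], "twist": 0, "fingers": -1}, {"translation": [0, -1, 0], "twist": 0, "fingers": -1}, {"translation": [0, -1, 0], "twist": 0, "fingers": -1}, {"translation": [0, -1, 0], "twist": 0, "fingers": -1}, {"translation": [0, -1, 0], "twist": 0, "fingers": -1}, {"translation": [0, -0.8, 0], "twist": 0, "fingers": -1}, {"translation": [0, 0, 0], "twist": 0, "fingers": -1}]}}

```text
t: 3.1
eef_pos: [0.5057, -0.0719, 0.2844]
ee_rot: [-0.306, -3.124, 0.002]
force: [0.9, 0.4, 0.2]
gripper_width: 0.006
grasp_force: 0.0
```

Run:
```python
from h import *
st=r.read_state(); print(st["t"],win(st["eef_pos"]),st["gripper_width"],st["force"],R.from_rotvec(st["ee_rot"]).as_matrix().round(3))
```

```text
3.1 [-32.8  26.1 284.4] 0.005700913861311267 [0.94072074 0.40093845 0.21540291] [[-0.981  0.194 -0.002]
 [ 0.194  0.981 -0.001]
 [ 0.002 -0.002 -1.   ]]
```

Call:
{"fn": "jog_arm", "kwargs": {"motion": [{"translation": [0, -0.8, 0], "twist": 0, "fingers": -1}, {"translation": [0, 0, 1], "twist": 0, "fingers": -1}, {"translation": [0, 0, 1], "twist": 0, "fingers": -1}, {"translation": [0, 0, 1], "twist": 0, "fingers": -1}, {"translation": [0, 0, 0.6], "twist": 0, "fingers": -1}, {"translation": [0, 0, 0], "twist": 0, "fingers": -1}]}}

```text
t: 3.7
eef_pos: [0.5008, -0.0909, 0.1746]
ee_rot: [-0.296, -3.122, 0.0]
force: [-0.0, 0.7, 0.2]
gripper_width: 0.004
grasp_force: 0.0
```

```bash
cat > look.py <<'E'
from h import *
import sys
st=r.read_state(); print("t",st["t"],"tcp",win(st["eef_pos"]),"F",st["force"].round(1))
s=cam("side");t=cam("top")
rs,rt=redat(s,240,172,25),redat(t,295,200,18)
print(rs,rt)
if rs is not None and rt is not None: print("ball",win(tri(s,rs,t,rt)[0]))
if len(sys.argv)>1:
    a=cv2.resize(s["image"][130:230,180:300],None,fx=3.3,fy=3.3); b=cv2.resize(t["image"][150:250,220:340],None,fx=3.3,fy=3.3)
    cv2.imwrite(f"pics/{sys.argv[1]}.png",np.hstack([a,b]))
E
python3 look.py p2
```

```text
t 3.7 tcp [-34.    6.4 174.6] F [-0.   0.7  0.2]
[247.38461538 171.61538462] None
```

View pics/p2.png

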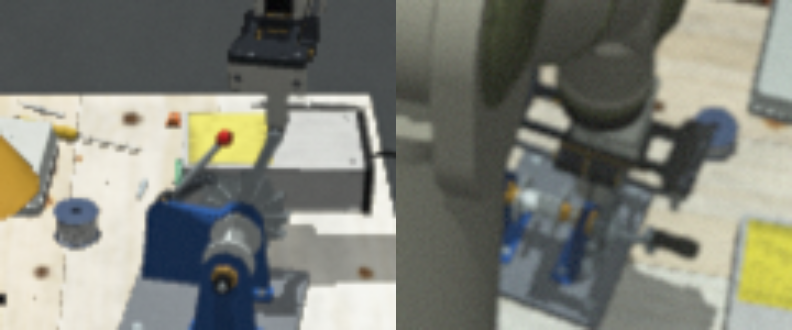

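Side view: the fingertips stand on the robot's side of the ball, with the ball at about (248,172) and the fingers at about (264,162). Next I push the ball away from the robot.

Call:
{"fn": "jog_arm", "kwargs": {"motion": [{"translation": [-0.5, -0.15, 0], "twist": 0, "fingers": -1}, {"translation": [-0.3, 0, 0], "twist": 0, "fingers": -1}, {"translation": [-0.2, 0, 0], "twist": 0, "fingers": -1}, {"translation": [-0.2, 0, 0], "twist": 0, "fingers": -1}, {"translation": [-0.2, 0, 0], "twist": 0, "fingers": -1}, {"translation": [-0.2, 0, 0], "twist": 0, "fingers": -1}, {"translation": [-0.2, 0, 0], "twist": 0, "fingers": -1}, {"translation": [-0.2, 0, 0], "twist": 0, "fingers": -1}, {"translation": [-0.2, 0, 0], "twist": 0, "fingers": -1}]}}

```text
t: 4.7
eef_pos: [0.5673, -0.1089, 0.1777]
ee_rot: [-0.298, -3.127, 0.0]
force: [1.0, -0.6, 0.7]
gripper_width: 0.005
grasp_force: 0.0
```

```bash
python3 look.py
```

```text
t 4.7 tcp [ 34.7   1.2 177.7] F [ 1.  -0.6  0.7]
[247.33333333 171.5       ] [286.4375 200.375 ]
ball [ 21.1  -0.4 184.1]
```

```bash
python3 look.py p3
```

```text
t 4.8 tcp [ 35.1   1.2 177.6] F [-0.2 -0.1 -0.5]
[247.33333333 171.5       ] [286.35294118 200.47058824]
ball [ 20.9  -0.2 184. ]
```

View pics/p3.png

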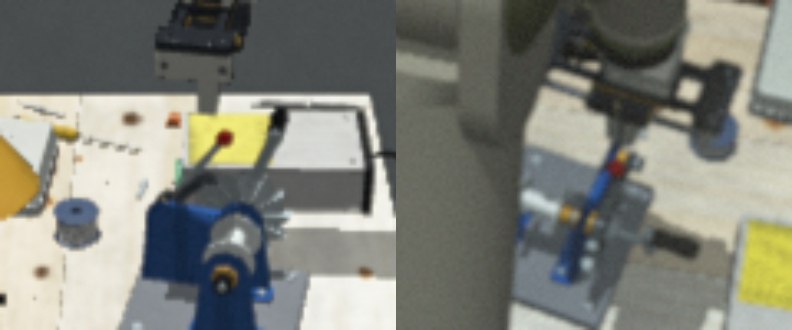

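The ball hasn't moved: it is still at side (247,171). The finger appears at side (243,164) and top (285,195), so it went past without touching. I'll triangulate the fingertip.

Run:
```python
from h import *
s=cam("side");t=cam("top")
st=r.read_state(); print(win(st["eef_pos"]))
print("tri",win(tri(s,[243,163.7],t,[285.5,195])[0]),tri(s,[243,163.7],t,[285.5,195])[1])
v,u=np.mgrid[135:200,225:270]; P=pts(s,np.c_[u.ravel(),v.ravel()])
W=np.array([win(p) for p in P]); W2=np.c_[u.ravel(),v.ravel(),W]
m=(W[:,2]>150)&(abs(W[:,1])<60)&(W[:,0]>-40)
for vv in range(148,182): 
    k=m&(W2[:,1]==vv)
    if k.any(): print(vv,W2[k][:,0].min(),W2[k][:,0].max(),np.median(W[k],0))
v,u=np.mgrid[180:215,275:305]; P=pts(t,np.c_[u.ravel(),v.ravel()])
W=np.array([win(p) for p in P]);W2=np.c_[u.ravel(),v.ravel(),W]; m=(W[:,2]>140)
print("top")
for vv in range(180,215):
    k=m&(W2[:,1]==vv)
    if k.any(): print(vv,W2[k][:,0].min(),W2[k][:,0].max(),np.median(W[k],0))
```

```text
[ 34.    1.1 177.7]
tri [ 29.8   4.6 212. ] 0.011609961489841562
155 240.0 246.0 [ 32.4  21.3 257.3]
156 240.0 246.0 [ 32.1  20.1 252.8]
157 240.0 246.0 [ 33.4  19.8 249.8]
158 240.0 246.0 [ 32.4  18.8 245.2]
159 240.0 246.0 [ 32.   18.  241.7]
160 240.0 246.0 [ 32.6  18.  237.6]
161 240.0 246.0 [ 32.6  16.7 233.1]
162 240.0 246.0 [ 32.   17.2 229.7]
163 240.0 246.0 [ 32.7  16.9 225.4]
164 240.0 245.0 [ 35.2   15.3  220.35]
168 261.0 263.0 [-20.9 -57.  167.9]
169 247.0 264.0 [-19.55 -50.55 167.95]
170 246.0 265.0 [-18.2 -40.6 170.4]
171 246.0 265.0 [ -3.95 -20.45 175.85]
172 245.0 265.0 [ 11.    5.8 186.4]
173 245.0 264.0 [ 14.9   1.2 179.7]
174 244.0 263.0 [ 16.5   4.8 176.3]
175 243.0 246.0 [ 29.1    4.7  172.55]
176 242.0 245.0 [ 32.05   8.75 170.4 ]
177 242.0 244.0 [ 34.7   3.6 162.8]
178 241.0 243.0 [ 39.2   1.4 157. ]
179 240.0 242.0 [ 41.1   4.8 154.9]
180 239.0 241.0 [ 44.4   5.7 151.1]
top
180 276.0 304.0 [ 10.8  -5.3 325.7]
181 277.0 304.0 [  8.    -8.45 325.75]
182 277.0 304.0 [  5.5   -6.7  322.75]
183 278.0 304.0 [  1.5   -5.05 322.65]
184 281.0 297.0 [  0.4  -7.1 320.7]
[... 311 characters left out ...]
.0 291.0 [ 25.2  -1.  225.5]
194 288.0 289.0 [ 26.55  -3.25 218.15]
198 284.0 289.0 [ 23.6    2.25 193.3 ]
199 284.0 289.0 [ 19.75  -0.6  193.75]
200 283.0 288.0 [ 14.75   1.1  193.95]
201 283.0 288.0 [ 14.25   0.6  190.8 ]
202 284.0 288.0 [ 14.3  -1.4 186.1]
203 286.0 287.0 [ 35.3    1.55 142.75]
204 285.0 287.0 [ 29.6   1.5 143.7]
205 284.0 287.0 [ 26.1   3.5 143.4]
206 284.0 286.0 [ 22.9    2.35 142.8 ]
207 284.0 286.0 [ 19.2   1.1 143.1]
208 284.0 286.0 [ 14.9  -0.6 143.3]
209 283.0 285.0 [  9.3   1.2 144.9]
210 282.0 284.0 [  3.3   2.6 150.7]
211 282.0 284.0 [ -1.    0.7 148.3]
212 281.0 284.0 [ -2.8    1.95 146.6 ]
213 281.0 284.0 [ -3.4  -0.2 142.7]
214 281.0 283.0 [ -8.8   1.4 145.7]
```

The cameras put the fingertip at z ≈ 218 mm, 40 mm above the reported TCP of 178 mm. The sweep therefore went over the ball. I'll trust the cameras, back off, go about 44 mm lower and measure the tip again.

Call:
{"fn": "jog_arm", "kwargs": {"motion": [{"translation": [0.8, 0, 0], "twist": 0, "fingers": -1}, {"translation": [0.8, 0, 0], "twist": 0, "fingers": -1}, {"translation": [0.7, 0, 0], "twist": 0, "fingers": -1}, {"translation": [0, 0, 0], "twist": 0, "fingers": -1}, {"translation": [0, 0, 0.8], "twist": 0, "fingers": -1}, {"translation": [0, 0, 0.6], "twist": 0, "fingers": -1}, {"translation": [0, 0, 0], "twist": 0, "fingers": -1}]}}

```text
t: 5.7
eef_pos: [0.4988, -0.0957, 0.1342]
ee_rot: [-0.297, -3.125, 0.0]
force: [-0.2, 0.2, 0.3]
gripper_width: 0.004
grasp_force: 0.0
```

```bash
cat > tip.py <<'E'
from h import *
st=r.read_state(); tc=win(st["eef_pos"]); print("t",st["t"],"tcp",tc,"F",st["force"].round(1))
s=cam("side")
v,u=np.mgrid[130:210,215:290]; uv=np.c_[u.ravel(),v.ravel()]; W=np.array([win(p) for p in pts(s,uv)])
m=(abs(W[:,0]-tc[0])<12)&(abs(W[:,1]-tc[1]-17)<9)&(W[:,2]<tc[2]+90)&(W[:,2]>tc[2]-15)
for vv in sorted(set(uv[m,1]))[-6:]:
    k=m&(uv[:,1]==vv); print(vv,k.sum(),W[k].mean(0).round(1),W[k][:,0].min(),W[k][:,0].max())
rs=redat(s,240,172,25); print("ball px",rs)
E
python3 tip.py
```

```text
t 5.7 tcp [-35.    1.4 134.2] F [-0.2  0.2  0.3]
175 6 [-35.3  18.1 188.2] -43.1 -27.3
176 6 [-35.3  16.5 183.4] -43.5 -27.8
177 6 [-35.3  15.8 179.1] -43.6 -26.6
178 3 [-38.7  10.3 172.1] -43.0 -33.2
188 1 [-24.7  12.2 132.1] -24.7 -24.7
191 1 [-42.   13.5 123. ] -42.0 -42.0
ball px [247.28571429 171.5       ]
```

The tip is confirmed at about 174 mm, just below the ball's equator. Now I push.

Call:
{"fn": "jog_arm", "kwargs": {"motion": [{"translation": [-0.5, 0, 0], "twist": 0, "fingers": -1}, {"translation": [-0.3, 0, 0], "twist": 0, "fingers": -1}, {"translation": [-0.2, 0, 0], "twist": 0, "fingers": -1}, {"translation": [-0.2, 0, 0], "twist": 0, "fingers": -1}, {"translation": [-0.2, 0, 0], "twist": 0, "fingers": -1}, {"translation": [-0.2, 0, 0], "twist": 0, "fingers": -1}, {"translation": [-0.2, 0, 0], "twist": 0, "fingers": -1}, {"translation": [-0.2, 0, 0], "twist": 0, "fingers": -1}, {"translation": [-0.2, 0, 0], "twist": 0, "fingers": -1}]}}

```text
t: 6.65
eef_pos: [0.5644, -0.1084, 0.1357]
ee_rot: [0.298, 3.127, -0.0]
force: [0.6, 0.1, -0.3]
gripper_width: 0.003
grasp_force: 0.1
```

```bash
python3 tip.py; python3 look.py
```

```text
t 6.65 tcp [ 31.8   1.2 135.7] F [ 0.6  0.1 -0.3]
170 6 [ 30.8  17.  199.2] 23.6 39.2
171 6 [ 31.   15.9 194.6] 23.0 39.3
172 6 [ 30.6  17.6 191.9] 23.6 38.8
173 6 [ 30.7  17.1 187.7] 23.6 38.8
174 4 [ 32.   13.8 181.6] 25.9 39.3
175 5 [ 32.6  15.  178.4] 25.7 39.9
ball px [237.85714286 167.28571429]
t 6.7 tcp [ 32.9   1.3 135.8] F [1.6 0.  0.3]
[237.42857143 167.        ] None
```

Call:
{"fn": "jog_arm", "kwargs": {"motion": [{"translation": [-0.2, 0, 0], "twist": 0, "fingers": -1}, {"translation": [-0.2, 0, 0], "twist": 0, "fingers": -1}, {"translation": [-0.2, 0, 0], "twist": 0, "fingers": -1}, {"translation": [-0.2, 0, 0], "twist": 0, "fingers": -1}, {"translation": [-0.2, 0, 0], "twist": 0, "fingers": -1}, {"translation": [-0.2, 0, 0], "twist": 0, "fingers": -1}, {"translation": [-0.2, 0, 0], "twist": 0, "fingers": -1}, {"translation": [-0.1, 0, 0], "twist": 0, "fingers": -1}, {"translation": [0, 0, 0], "twist": 0, "fingers": -1}, {"translation": [0, 0, 0], "twist": 0, "fingers": -1}]}}

```text
t: 7.8
eef_pos: [0.6079, -0.1168, 0.1357]
ee_rot: [-0.298, -3.127, 0.0]
force: [0.5, -0.8, 0.3]
gripper_width: 0.005
grasp_force: 0.0
```

```bash
python3 look.py p4
```

```text
t 7.8 tcp [ 76.1   1.1 135.7] F [ 0.5 -0.8  0.3]
None None
```

View pics/p4.png

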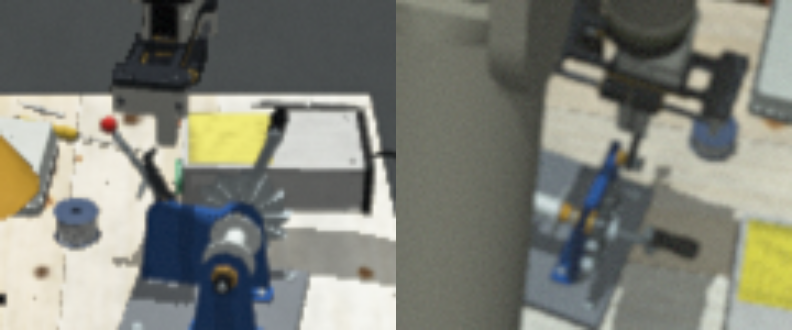

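The side view shows the pawl leaning back on its stop, with the ball at (213,168). The handle hasn't moved, at about (264,166). Next I go up, back and over to the handle.

Call:
{"fn": "jog_arm", "kwargs": {"motion": [{"translation": [0.2, 0, -0.8], "twist": 0, "fingers": -1}, {"translation": [0.5, 0, -0.8], "twist": 0, "fingers": -1}, {"translation": [0.9, -0.5, 0], "twist": 0, "fingers": -1}, {"translation": [0.9, -0.7, 0], "twist": 0, "fingers": -1}, {"translation": [0.9, -0.7, 0], "twist": 0, "fingers": -1}, {"translation": [0.9, -0.7, 0], "twist": 0, "fingers": -1}, {"translation": [0.3, -0.1, 0], "twist": 0, "fingers": -1}, {"translation": [0, 0, 0.8], "twist": 0, "fingers": -1}, {"translation": [0, 0, 0.8], "twist": 0, "fingers": -1}, {"translation": [0, 0, 0.6], "twist": 0, "fingers": -1}, {"translation": [0, 0, 0], "twist": 0, "fingers": -1}]}}

```text
t: 9.0
eef_pos: [0.4566, -0.1695, 0.1161]
ee_rot: [-0.297, -3.124, -0.001]
force: [-0.1, 0.6, -0.3]
gripper_width: 0.005
grasp_force: 0.0
```

```bash
python3 tip.py; python3 look.py p5
```

```text
t 9.0 tcp [-62.7 -79.1 116.1] F [-0.1  0.6 -0.3]
165 6 [-62.7 -59.  183.1] -71.0 -54.4
166 6 [-62.6 -61.8 177.5] -71.0 -53.9
167 6 [-62.8 -62.6 173.1] -71.0 -54.2
168 5 [-61.4 -61.4 169.7] -68.2 -54.8
169 5 [-61.6 -61.3 165.8] -68.7 -54.7
170 5 [-61.4 -65.1 159.4] -68.3 -54.2
ball px None
t 9.05 tcp [-62.1 -79.3 117.2] F [ 0.  -0.2  0.1]
None None
```

View pics/p5.png

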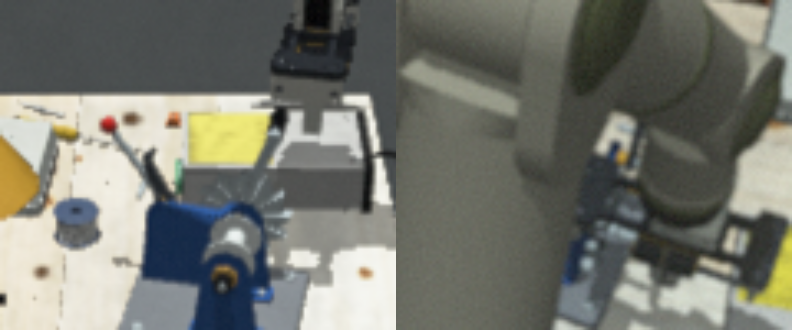

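The tip is at about 157 mm on the robot's side of the handle, and the handle's dark end shows at side (265,165). I lower it slightly and make a gentle approach.

Call:
{"fn": "jog_arm", "kwargs": {"motion": [{"translation": [-0.3, 0, 0.25], "twist": 0, "fingers": -1}, {"translation": [-0.2, 0, 0], "twist": 0, "fingers": -1}, {"translation": [-0.1, 0, 0], "twist": 0, "fingers": -1}, {"translation": [-0.1, 0, 0], "twist": 0, "fingers": -1}, {"translation": [-0.1, 0, 0], "twist": 0, "fingers": -1}, {"translation": [-0.1, 0, 0], "twist": 0, "fingers": -1}]}}

```text
t: 9.75
eef_pos: [0.4838, -0.1754, 0.1103]
ee_rot: [-0.298, -3.127, -0.0]
force: [-2.3, 0.4, 2.7]
gripper_width: 0.006
grasp_force: 1.2
```

Call:
{"fn": "jog_arm", "kwargs": {"motion": [{"translation": [-0.1, 0, 0], "twist": 0, "fingers": -1}, {"translation": [-0.1, 0, 0], "twist": 0, "fingers": -1}, {"translation": [-0.1, 0, 0], "twist": 0, "fingers": -1}, {"translation": [-0.1, 0, 0], "twist": 0, "fingers": -1}, {"translation": [-0.1, 0, 0], "twist": 0, "fingers": -1}]}}

```text
t: 10.25
eef_pos: [0.4988, -0.1783, 0.1102]
ee_rot: [0.298, 3.127, -0.0]
force: [-1.7, 0.6, 1.6]
gripper_width: 0.007
grasp_force: 0.9
```

```bash
cat > han.py <<'E'
from h import *
st=r.read_state(); tc=win(st["eef_pos"]); print("t",st["t"],"tcp",tc,"F",st["force"].round(1))
s=cam("side"); v,u=np.mgrid[150:185,235:285]; uv=np.c_[u.ravel(),v.ravel()]; W=np.array([win(p) for p in pts(s,uv)])
m=(W[:,1]>-58)&(W[:,1]<-38)&(W[:,2]>115)&(W[:,2]<175)&(abs(W[:,0])<40)
q=W[m]; print("arm pts",len(q)); 
# crank arm: line through axle; angle to the robot side of vertical
a=np.arctan2(-q[:,0],q[:,2]-100); print("angle deg to robot side",np.degrees(np.median(a)).round(1),"top pts",np.median(q[q[:,2]>150],0))
rs=redat(s,225,170,25); print("ball px",rs)
E
python3 han.py
```

```text
t 10.25 tcp [-19.6 -79.7 110.2] F [-1.7  0.6  1.6]
arm pts 65
angle deg to robot side 0.1 top pts [-1.000e-01 -4.600e+01  1.644e+02]
ball px [212.5        167.28571429]
```

Call:
{"fn": "jog_arm", "kwargs": {"motion": [{"translation": [-0.1, 0, 0], "twist": 0, "fingers": -1}, {"translation": [-0.1, 0, 0], "twist": 0, "fingers": -1}, {"translation": [-0.06, 0, 0], "twist": 0, "fingers": -1}, {"translation": [0, 0, 0], "twist": 0, "fingers": -1}]}}

```text
t: 10.7
eef_pos: [0.5067, -0.1798, 0.1102]
ee_rot: [0.298, 3.127, -0.0]
force: [0.1, 0.7, -0.5]
gripper_width: 0.009
grasp_force: 0.1
```

```bash
python3 han.py
```

```text
t 10.7 tcp [-11.5 -79.8 110.2] F [ 0.1  0.7 -0.5]
arm pts 70
angle deg to robot side -5.3 top pts [  5.2 -46.6 165.9]
ball px [212.5        167.28571429]
```

The wheel is about 0.44 rad back, which is just short of the notch as planned. I'll back off, rise and go over to the far side of the pawl ball.

Call:
{"fn": "jog_arm", "kwargs": {"motion": [{"translation": [0.3, 0, 0], "twist": 0, "fingers": -1}, {"translation": [0.4, 0, 0], "twist": 0, "fingers": -1}, {"translation": [0, 0, -0.9], "twist": 0, "fingers": -1}, {"translation": [0, 0, -0.9], "twist": 0, "fingers": -1}, {"translation": [0, 0, -0.9], "twist": 0, "fingers": -1}, {"translation": [-0.4, 0.4, 0], "twist": 0, "fingers": -1}, {"translation": [-0.8, 0.6, 0], "twist": 0, "fingers": -1}, {"translation": [-0.9, 0.6, 0], "twist": 0, "fingers": -1}, {"translation": [-0.9, 0.6, 0], "twist": 0, "fingers": -1}, {"translation": [-0.9, 0.45, 0], "twist": 0, "fingers": -1}, {"translation": [-0.9, 0, 0], "twist": 0, "fingers": -1}, {"translation": [-0.9, 0, 0], "twist": 0, "fingers": -1}]}}

```text
t: 11.95
eef_pos: [0.6691, -0.1284, 0.19]
ee_rot: [-0.295, -3.126, -0.001]
force: [-0.0, -0.7, -0.0]
gripper_width: 0.003
grasp_force: 0.0
```

Call:
{"fn": "jog_arm", "kwargs": {"motion": [{"translation": [-0.9, 0, 0], "twist": 0, "fingers": -1}, {"translation": [-0.5, 0, 0], "twist": 0, "fingers": -1}, {"translation": [0, 0, 0], "twist": 0, "fingers": -1}]}}

```text
t: 12.25
eef_pos: [0.7107, -0.1372, 0.1893]
ee_rot: [-0.297, -3.127, -0.0]
force: [0.6, 0.6, -0.8]
gripper_width: 0.007
grasp_force: 0.0
```

```bash
python3 tip.py; python3 han.py; python3 look.py p6
```

```text
t 12.25 tcp [180.8   0.2 189.3] F [ 0.6  0.6 -0.8]
ball px None
t 12.3 tcp [179.5   0.  189.6] F [ 0.9  0.6 -1.2]
arm pts 61
angle deg to robot side -7.4 top pts [  8.5  -45.95 165.55]
ball px [212.38461538 167.38461538]
t 12.35 tcp [ 1.789e+02 -1.000e-01  1.900e+02] F [-0.7 -0.5  0.2]
None None
```

View pics/p6.png

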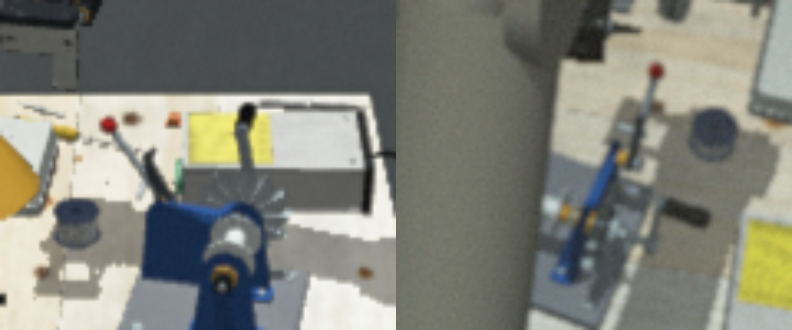

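The side view shows the handle just past the top at about (254,163), the ball still back at (212,167) and the finger beyond it. I'll lower the finger behind the ball and push it toward the robot.

Call:
{"fn": "jog_arm", "kwargs": {"motion": [{"translation": [0, 0, 0.8], "twist": 0, "fingers": -1}, {"translation": [0, 0, 0.8], "twist": 0, "fingers": -1}, {"translation": [0, 0, 0.5], "twist": 0, "fingers": -1}, {"translation": [0.3, 0, 0], "twist": 0, "fingers": -1}, {"translation": [0.2, 0, 0], "twist": 0, "fingers": -1}, {"translation": [0.2, 0, 0], "twist": 0, "fingers": -1}, {"translation": [0.2, 0, 0], "twist": 0, "fingers": -1}, {"translation": [0.2, 0, 0], "twist": 0, "fingers": -1}, {"translation": [0.2, 0, 0], "twist": 0, "fingers": -1}, {"translation": [0.2, 0, 0], "twist": 0, "fingers": -1}]}}

```text
t: 13.45
eef_pos: [0.6652, -0.1293, 0.1285]
ee_rot: [0.298, 3.127, -0.0]
force: [0.7, -1.0, 0.9]
gripper_width: 0.004
grasp_force: 0.1
```

```bash
python3 tip.py; python3 han.py
```

```text
t 13.45 tcp [134.7  -0.4 128.5] F [ 0.7 -1.   0.9]
168 1 [125.   20.1 198.1] 125.0 125.0
169 1 [127.   12.  189.1] 127.0 127.0
170 1 [127.   12.3 185.4] 127.0 127.0
171 1 [126.9  13.4 182.2] 126.9 126.9
172 1 [126.6  15.  179.3] 126.6 126.6
173 1 [126.3  16.7 176.5] 126.3 126.3
ball px [218.84615385 165.53846154]
t 13.5 tcp [133.6  -0.5 128.4] F [-0.5  0.6  0.3]
arm pts 65
angle deg to robot side -6.9 top pts [  8.1 -46.  163.6]
ball px [219.16666667 165.66666667]
```

Contact is good and the ball is moving back, so I continue past upright.

Call:
{"fn": "jog_arm", "kwargs": {"motion": [{"translation": [0.2, 0, 0], "twist": 0, "fingers": -1}, {"translation": [0.2, 0, 0], "twist": 0, "fingers": -1}, {"translation": [0.2, 0, 0], "twist": 0, "fingers": -1}, {"translation": [0.2, 0, 0], "twist": 0, "fingers": -1}, {"translation": [0.2, 0, 0], "twist": 0, "fingers": -1}, {"translation": [0.2, 0, 0], "twist": 0, "fingers": -1}, {"translation": [0.2, 0, 0], "twist": 0, "fingers": -1}, {"translation": [0.1, 0, 0], "twist": 0, "fingers": -1}, {"translation": [0, 0, 0], "twist": 0, "fingers": -1}, {"translation": [0, 0, 0], "twist": 0, "fingers": -1}, {"translation": [0, 0, 0], "twist": 0, "fingers": -1}]}}

```text
t: 14.65
eef_pos: [0.6217, -0.1209, 0.1283]
ee_rot: [0.298, 3.127, -0.0]
force: [-0.9, -0.9, 0.7]
gripper_width: 0.007
grasp_force: 0.0
```

```bash
sed -i 's/redat(s,225,170,25)/redat(s,235,170,25)/' han.py; python3 han.py
```

```text
t 14.65 tcp [ 90.4  -0.4 128.3] F [-0.9 -0.9  0.7]
arm pts 65
angle deg to robot side -7.2 top pts [  8.25 -45.85 165.45]
ball px [247.66666667 171.46666667]
```

The pawl has dropped, with the ball back at side (247.7,171.5), its starting pixel. I'll check the turn against the starting cloud, then seat the wheel gently against the pawl.

Run:
```python
from h import *
W=np.load("cloud.npy")[:384*512]; W=W.reshape(384,512,3)[150:185,235:285].reshape(-1,3); W=np.array([win(p) for p in W])
m=(W[:,1]>-58)&(W[:,1]<-38)&(W[:,2]>115)&(W[:,2]<175)&(abs(W[:,0])<40); q=W[m]
print(len(q),np.degrees(np.median(np.arctan2(-q[:,0],q[:,2]-100))))
```

```text
65 22.28558764683276
```

Call:
{"fn": "jog_arm", "kwargs": {"motion": [{"translation": [-0.3, 0, -0.5], "twist": 0, "fingers": -1}, {"translation": [0, 0, -0.9], "twist": 0, "fingers": -1}, {"translation": [0, 0, -0.8], "twist": 0, "fingers": -1}, {"translation": [0.6, -0.6, 0], "twist": 0, "fingers": -1}, {"translation": [0.9, -0.7, 0], "twist": 0, "fingers": -1}, {"translation": [0.9, -0.7, 0], "twist": 0, "fingers": -1}, {"translation": [0.9, -0.65, 0], "twist": 0, "fingers": -1}, {"translation": [0.9, 0, 0], "twist": 0, "fingers": -1}, {"translation": [0.1, 0, 0.8], "twist": 0, "fingers": -1}, {"translation": [0, 0, 0.8], "twist": 0, "fingers": -1}, {"translation": [0, 0, 0.8], "twist": 0, "fingers": -1}, {"translation": [0, 0, 0.3], "twist": 0, "fingers": -1}]}}

```text
t: 15.9
eef_pos: [0.4878, -0.1761, 0.1116]
ee_rot: [-0.298, -3.125, -0.0]
force: [0.8, -0.7, 0.4]
gripper_width: 0.005
grasp_force: 0.0
```

```bash
python3 tip.py; python3 han.py
```

```text
t 15.9 tcp [-30.8 -79.7 111.6] F [ 0.8 -0.7  0.4]
165 5 [-29.9 -63.9 176.6] -36.6 -23.5
166 5 [-30.1 -63.5 172.8] -36.9 -23.2
167 5 [-30.  -65.  167.9] -37.1 -23.2
168 5 [-30.4 -63.3 165. ] -37.0 -23.7
169 5 [-30.5 -63.6 160.8] -37.7 -23.5
170 5 [-30.6 -63.7 156.7] -37.9 -23.2
ball px [247.5625 171.375 ]
t 15.95 tcp [-31.  -79.6 111.2] F [-0.1  0.   0.2]
arm pts 70
angle deg to robot side -6.4 top pts [  8.  -47.2 163.6]
ball px [247.64285714 171.35714286]
```

The turn so far is about 0.515 rad from the start. Now a gentle seating push.

Call:
{"fn": "jog_arm", "kwargs": {"motion": [{"translation": [-0.3, 0, 0], "twist": 0, "fingers": -1}, {"translation": [-0.2, 0, 0], "twist": 0, "fingers": -1}, {"translation": [-0.08, 0, 0], "twist": 0, "fingers": -1}, {"translation": [-0.05, 0, 0], "twist": 0, "fingers": -1}, {"translation": [-0.05, 0, 0], "twist": 0, "fingers": -1}]}}

```text
t: 16.5
eef_pos: [0.5077, -0.18, 0.1134]
ee_rot: [-0.298, -3.126, -0.0]
force: [-5.7, 0.6, 4.6]
gripper_width: 0.007
grasp_force: 2.8
```

Call:
{"fn": "jog_arm", "kwargs": {"motion": [{"translation": [-0.03, 0, 0], "twist": 0, "fingers": -1}, {"translation": [-0.03, 0, 0], "twist": 0, "fingers": -1}]}}

```text
t: 16.7
eef_pos: [0.508, -0.18, 0.1132]
ee_rot: [-0.298, -3.123, -0.001]
force: [-8.9, 2.2, 7.6]
gripper_width: 0.004
grasp_force: 4.6
```

The force rose to about 9 N with no further travel, so the wheel is against the pawl. I'll back away and verify.

Call:
{"fn": "jog_arm", "kwargs": {"motion": [{"translation": [0.2, 0, 0], "twist": 0, "fingers": -1}, {"translation": [0.5, 0, 0], "twist": 0, "fingers": -1}, {"translation": [0.6, 0, 0], "twist": 0, "fingers": -1}, {"translation": [0.3, 0, -0.8], "twist": 0, "fingers": -1}, {"translation": [0, 0, -0.9], "twist": 0, "fingers": -1}, {"translation": [0, 0, -0.9], "twist": 0, "fingers": -1}, {"translation": [0, 0, -0.9], "twist": 0, "fingers": -1}, {"translation": [0, 0, 0], "twist": 0, "fingers": -1}, {"translation": [0, 0, 0], "twist": 0, "fingers": -1}]}}

```text
t: 17.6
eef_pos: [0.4636, -0.1714, 0.2186]
ee_rot: [0.297, 3.125, -0.0]
force: [-0.8, -0.4, -0.3]
gripper_width: 0.006
grasp_force: 0.0
```

```bash
python3 han.py; python3 look.py p7
```

```text
t 17.6 tcp [-55.4 -79.6 218.6] F [-0.8 -0.4 -0.3]
arm pts 66
angle deg to robot side -7.1 top pts [  8.4  -45.9  164.65]
ball px [247.5625 171.375 ]
t 17.65 tcp [-56.  -79.5 217.9] F [-0.4 -0.  -0.6]
[247.5625 171.375 ] [286.68421053 199.68421053]
ball [ 21.5  -0.3 185.4]
```

View pics/p7.png

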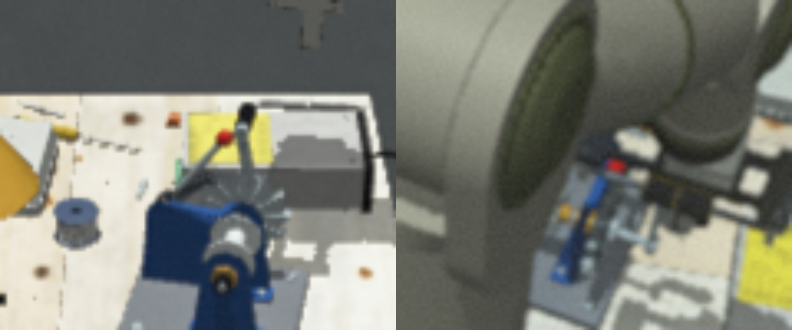

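The pawl is down, with the ball at side (247.6,171.4) as at the start. The handle is just past the top at about (255,163), the wheel is one notch back and the arm is clear.

```bash
python3 -c "
from plant import r
print(r.finish_job())"
```

```text
the job is handed in; nothing more can be done
None
```

The job is handed in at about 18 s: the pawl was tipped up, the wheel pushed back about 0.51 rad (one notch is 0.524), and the pawl dropped back in with the wheel held against it under about 12 N; the judge's verdict was not shown.

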